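# Seat the battery pack in the charging cradle

### The arm

A 6-joint arm with a two-finger parallel gripper is mounted at the origin on the work surface. World frame = base frame: x ahead of the robot, y to its left, z up, the work surface at z = 0. Lengths are in m, angles in degrees, forces in N, time in s.
With the tool pointing down it reaches from about 0.25 to 0.725 m from the base axis. Payload 9.7 kg.
Tool frame: the origin (TCP) lies midway between the tips of the shut fingers; the grasp point (between the pads) lies 19 mm behind it; x points along the fingers, y is the direction in which the jaws open and shut, and the axes are right-handed (so a half turn about x gives the same grasp; the last joint's range is limited). The gripper opens to 85 mm and grips with 20 to 120 N. Pads are 22 mm wide; open, the fingers measure 114 mm over their backs; the gripper's body (76 mm by 85 mm) begins 54 mm behind the grasp point. The pads swing forward as they close: fully open they stand 13 mm farther back than shut.
Start: joints at [-72.708, 4.979, 10.078, 95.1, 0, 90], TCP at [0.163, -0.525, 0.194] pointing down, gripper open.
Joint ranges: [-179.16, 179.16], [-48.56, 103.87], [-65.8, 70.77], [-126.05, 130.52], [-82.76, 87.17], [-180, 180]. Speed limits (degrees/s): [127.2, 127.2, 147.25, 180, 180, 180].

### API

Orientations are given as [roll, pitch, yaw] about the fixed x, y, z axes, in that order (R = Rz(yaw) Ry(pitch) Rx(roll)).
In Python, from workcell import bot, cams gives the robot as it stands.
- The arm moves only by the tool apply_moves, never from a script. Its argument "commands" is a list of rows, each a list of 5 numbers: the shift along the tool's x, y, z in m, then the turn about the tool's x in rad, then the opening, from -1 (shut) to 1 (fully open). In form: [[tx, ty, tz, roll, hand], ...]. A call has 1 to 12 rows; each row is the pose to reach, as a shift and turn from the pose measured when the call began, along the tool's axes at that moment; what a row does not reach only later rows make up. A row lasts 1/10 s, in which the tool goes at most 50 mm and 8.59 degrees, less where a joint would pass 70% of its speed; a pose out of reach is approached as far as the arm can. A call with a gripper value outside its range is refused whole. The fingers move at their own pace and stop on an object; "newtons" is the grip in N (left out, the last holds). Time passes only in rows, so rows that repeat a pose let the fingers close. It gives the time, the measured TCP pose, the force and the opening at its end, in the units of the state.
- bot.get_obs(): the state, without advancing time (a new reading comes with each control period).
- cams.camera(name): name is "side" or "top"; returns a dict with "frame" (480x640x3 uint8, blue, green, red), "depth" (480x640 float32, m along the optical axis (not along the pixel's ray), 0 where there is no reading), "camera_matrix" (3x3 intrinsics, pixels), "R" (3x3) and "t" (3): a world point X has camera coordinates R X + t. Camera axes: x right, y down, z forward; pixel columns grow to the right and rows downward; lengths in m; the calibration is good to about 2 mm. A picture is of the moment at which its call begins.
- bot.job_done(): hands the job in, once; it reports no verdict.
Trained networks look in the newest picture that a camera, given by its name, has taken for a name from the list of things; names that differ only in an ending like _2 or _b are one class to them, and where a whole thing is asked for, a point or a joint stands for the part that bears it (a point fixed in the world has none). Each returns a list of dicts, best first, with "confidence" (0 to 1); they miss things now and then, are a little off and sometimes report something else, mostly with a low value. They report only what shows in the picture. A call takes as long as a camera call. They do not tell look-alikes from the thing itself.
- cams.spot_in(name, camera): "rect" ([left, top, right, bottom] in pixels, round what is visible of it).
The state is a dict: "time": time; "q": joint angles; "qd": joint speeds; "joint_efforts": joint torques, N m; "ee_pos": TCP position; "tcp_rot": TCP orientation; "wrist_force": force on the tool from outside, world axes, zero at the start; "torque": the same for the moment, N m; "opening": finger opening in m.
Only numpy, scipy, OpenCV 4.12 (cv2) and the standard library are available. Lean on these libraries where they do the work, as an engineer would, in place of code of your own. Each camera call takes 0.05 s, during which the arm holds its last target. There are 200 camera calls.

### The job

The yellow battery pack is lying on the loading deck of the charging cradle. Slide it forward so that its front edge goes under the orange lip at the head of the bay, then press its rear edge down past the spring clip until the pack lies flat on the bay floor, fully home, and let go. Do not disturb the tools and instruments around it.

Things in the scene. Friction and masses are not known exactly. Their poses are not given: they have to be found in the camera images.
- cradle: Charging cradle fixed on the table (place and yaw vary). Origin: on the table surface, midway across, at the step where the grey loading deck (-x side) ends and the lower black bay (+x side) begins. x points from deck to bay and head: the direction to push; z up. Side rails 78 mm apart inside, 100 mm outside, 42 mm high, from x = -103 to 117 mm. Head behind the lip to x = 160 mm, 50 mm high.
- deck (a point): Middle of the loading deck's top: x = -52 mm, 32 mm above the table. The deck is flat, from x = -104 to 0 mm in the cradle's frame, 78 mm wide between the rails and open at its -x end.
- bay_floor (a point): Middle of the bay floor: x = 57 mm, 20 mm above the table (12 mm below the deck). The bay runs from x = 0 to the head's upright end wall at x = 114 mm. A seated pack lies flat on it, its centre at x = 55 to 59 mm.
- lip_edge (a point): Middle of the lower edge of the orange retaining lip: x = 104 mm, 42 mm above the table. The lip covers the bay's end from x = 104 to 114 mm, full width; underside 42 mm, top 50 mm above the table.
- clip_top (a point): Top of the spring clip, in the middle of the step (x = 0, 32 mm above the table), 34 mm wide. From here it slopes down into the bay, 5 mm out. It holds the rear edge of a pack pushed home 4 to 10 mm above the floor and gives way when the rear is pressed down with about 5 to 15 N.
- pack: Yellow battery pack, loose, 110 mm long (x), 72 mm wide (y), 18 mm thick, about 0.35 kg. Origin: centre of its underside; x points to its front (the lip), z up. At the start it lies flat on the deck, its front overhanging the bay by 20 to 42 mm. Pushed on, it tips front down into the bay (its rear rises up to 12 mm on the way), slides under the lip to the end wall, and then its rear comes off the deck.
- pack_rib (a point): Middle of the top of the pack's black finger rib: 40 mm behind the pack's origin (x = -40 mm), 29 mm above its underside. The rib is 10 mm along x, 50 mm along y, and stands 11 mm above the pack's top face. Seated, the rib's top is 49 mm above the table.
- pack_front (a point): Middle of the lower front edge of the pack (x = 55 mm, underside).
- pack_rear (a point): Middle of the lower rear edge of the pack (x = -55 mm, underside). The rear face is flat and 18 mm high.
- cleaner_pen: Bystander: blue and white connector cleaner, 145 x 16 x 16 mm, lying on the table to the left (+y) of the cradle. Origin under its blue part.
- stripper: Bystander: fibre stripping pliers with red handles, 165 x 55 x 14 mm, lying on the table to the right (-y) of the cradle. Origin on its underside.
- cleaver: Bystander: aluminium and black fibre cleaver, 85 x 65 x 53 mm, on the table. Origin: centre of its underside.
- meter: Bystander: orange hand-held power meter, 150 x 75 x 32 mm, on the table. Origin: centre of its underside.
- jar: Bystander: white jar with blue cap, 60 mm across, 75 mm high, on the table. Origin: centre of its underside.
- driver: Bystander: screwdriver lying on the table. Origin on its underside.
There are look-alikes about, which are no part of the job. There is more than one size of the pack; the job needs the largest.

How it is judged (in metres and radians):
On the way:
1. the pack's front edge is tucked under the orange lip (x of pack_front in the frame of cradle above 0.107 m and z of pack_front in the frame of cradle below 0.03 m), for 0.1 s.
At the end, for the whole second after the job is handed in: The pack lies flat in the bay: its front edge under the lip (front edge at least 4 mm beyond the lip's edge), its rear edge down in the bay off the deck, front and rear lower edges both within 3.5 mm of the bay floor, tilted less than 2 degrees, at rest (x of pack_front in the frame of cradle above 0.108 m and z of each of pack_front, pack_rear in the frame of cradle below 0.0235 m and x of pack_rear in the frame of cradle above 0 m and angle between pack's own z axis and vertical below 0.035 rad and linear speed of pack below 0.02 m/s and angular speed of pack below 0.1 rad/s); the robot touches nothing.
It fails at once if a bystander (tool, instrument or jar) is shifted by more than 25 mm (distance of any of cleaner_pen, stripper, cleaver, meter, jar, driver from where it was at the start of the episode above 0.025 m).
It also fails if it takes over 42 s, if anything falls off the work surface, if the arm or the gripper's body presses on something with over 40 N, if the wrist force passes 120 N, or if a joint passes its speed limit or range.

## Working session

There is one attempt and no reset: what is moved stays moved. The work goes in short steps, Python scripts to look and compute and a tool call to move; the robot and the scene stay as the last step left them, time stands still between calls to the robot, and variables do not carry over. Pictures are saved under pics/ and viewed, about 8 in all and at most 12, crops included, and the job is handed in when it is done.

Besides the shell and the picture viewer there is one more tool, called after "Request:" as name(argument=value, ...), one argument or row to a line, values as JSON. apply_moves: Moves the arm, as the interface text tells. Its arguments: {"type":"object","properties":{"commands":{"type":"array"},"newtons":{"type":"number"}},"required":["commands"]}

```bash
mkdir -p pics; ls; python3 - <<'E'
from workcell import bot,cams
import cv2,numpy as np
print(bot.get_obs())
for n in("top","side"):
    c=cams.camera(n); cv2.imwrite(f"pics/{n}0.png",c["frame"]); np.savez(f"{n}0.npz",**c)
    print(n,c["camera_matrix"].tolist(),c["R"].tolist(),c["t"])
    for k in("pack","pack_rib","cradle","lip_edge","clip_top","deck"):
        print(k,[(d["rect"],round(d["confidence"],2)) for d in cams.spot_in(k,n)])
E
```

```text
pics
{'time': 0.0, 'q': array([-7.27084212e+01,  5.01105192e+00,  1.00349958e+01,  9.50997844e+01,
       -2.89510159e-03,  8.99994233e+01]), 'qd': array([-0.03850027,  0.0905463 , -0.03082725,  0.05988671, -0.04751289,
        0.02128607]), 'joint_efforts': array([ 1.18870415e-03, -5.20388389e+01,  4.64804435e+01,  1.62467931e-02,
        1.21771741e-04,  1.71078443e-05]), 'ee_pos': array([ 0.16338117, -0.52488297,  0.19358842]), 'tcp_rot': array([-87.81445504,  89.92410429, 109.47770237]), 'wrist_force': array([-0.13917384,  0.36355776,  0.47211358]), 'torque': array([-0.00166718,  0.00287517,  0.00623253]), 'opening': 0.08518639105711329}
top [[568.0625628698715, 0.0, 320.2115500511156], [0.0, 568.0625628698715, 249.85020687707512], [0.0, 0.0, 1.0]] [[-0.01326925676350092, -0.9998726388859518, -0.008867515558896399], [-0.9801730391885051, 0.014760205618812442, -0.19759288848048134], [0.19769860918305374, 0.006069788903525528, -0.980244060216512]] [0.00262008 0.53141299 1.21617698]
pack [([269.9, 268.5, 302.3, 307.1], 0.8), ([332.5, 227.7, 380.9, 286.6], 0.76), ([324.9, 322.2, 365.
[... 514 characters left out ...]
]] [[-0.8484597662286604, -0.5289954437374025, 0.016728586200750333], [-0.31514414395741963, 0.4795636931845832, -0.8189644880631324], [0.42520606018794277, -0.7001303340694731, -0.5736003152851434]] [0.44657665 0.23443633 1.37693777]
pack [([373.7, 251.7, 396.6, 274.7], 0.92), ([306.7, 266.2, 332.5, 281.7], 0.9), ([314.8, 212.5, 354.3, 243.0], 0.79)]
pack_rib [([371.1, 250.7, 391.3, 274.0], 0.83), ([311.7, 211.4, 347.0, 241.7], 0.7), ([307.7, 265.5, 336.2, 282.0], 0.69)]
cradle [([285.0, 196.3, 362.7, 256.2], 0.95)]
lip_edge [([287.5, 194.8, 364.9, 260.1], 0.59), ([383.2, 164.1, 404.2, 189.9], 0.36)]
clip_top [([289.2, 194.7, 359.8, 259.3], 0.62)]
deck [([284.2, 195.2, 361.0, 259.3], 0.61)]
```

```bash
python3 - <<'E'
import cv2
t=cv2.imread("pics/top0.png")[160:370,240:450]; cv2.imwrite("pics/topc.png",cv2.resize(t,None,fx=2.8,fy=2.8,interpolation=cv2.INTER_CUBIC))
E
```

```text
(no output)
```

View pics/top0.png

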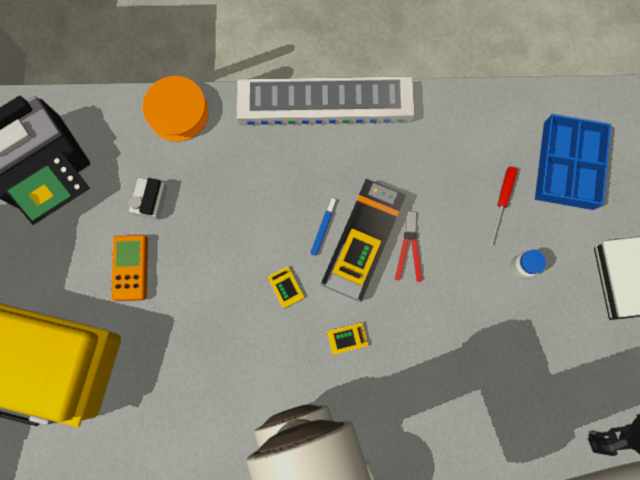

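View pics/topc.png

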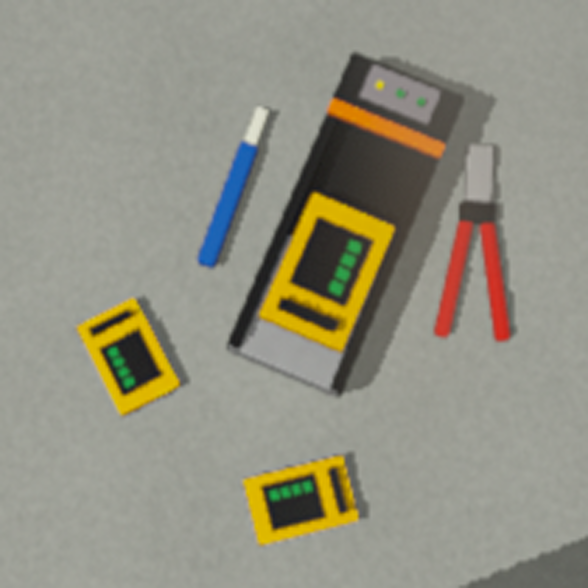

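The second picture is a 2.8x crop of the first, offset (240,160). The cradle runs from the grey deck end at crop (285,370) to the head at (410,80), with the orange lip at (387,128). The pack in it is the large one, its rib at (312,313). The two small packs outside are the look-alikes.

```bash
cat >h.py <<'E'
import numpy as np,cv2
def plane(c,uv,z):
    K,R,t=c["camera_matrix"],c["R"],c["t"]
    uv=np.atleast_2d(np.asarray(uv,float)); r=np.c_[uv,np.ones(len(uv))]@np.linalg.inv(K).T@R
    o=-R.T@t
    return o+r*((z-o[2])/r[:,2])[:,None]
def proj(c,X):
    p=(np.atleast_2d(X)@c["R"].T+c["t"])@c["camera_matrix"].T
    return p[:,:2]/p[:,2:]
def cloud(c):
    d=c["depth"]; v,u=np.mgrid[:480,:640]; r=np.stack([u,v,np.ones_like(u)],-1)@np.linalg.inv(c["camera_matrix"]).T
    return (r*d[...,None]-c["t"])@c["R"]
def mask(c,lo,hi,box):
    h=cv2.cvtColor(c["frame"],cv2.COLOR_BGR2HSV); m=cv2.inRange(h,lo,hi)
    b=np.zeros_like(m); l,t,r,bt=box; b[t:bt,l:r]=255
    m&=b
    n,L,s,_=cv2.connectedComponentsWithStats(m); return L==1+np.argmax(s[1:,4])
YEL=((22,150,80),(34,255,255)); ORA=((8,150,80),(20,255,255))
def rect(c,m,z):
    uv=np.argwhere(m)[:,::-1]; P=plane(c,uv,z)[:,:2]
    (cx,cy),(w,h),a=cv2.minAreaRect((P*1000).astype(np.float32))
    if w<h: w,h,a=h,w,a+90
    return cx,cy,w,h,a
E
python3 - <<'E'
from h import *
for n,b1,b2 in(("top",(325,215,400,295),(340,180,410,225)),("side",(305,200,365,250),(280,190,370,262))):
    c=dict(np.load(f"{n}0.npz")); P=cloud(c)
    y=mask(c,*YEL,b1); o=mask(c,*ORA,b2)
    print(n,"pack",rect(c,y,.05),y.sum(),"z",np.percentile(P[y][:,2],[5,50,95]),"xy",P[y].mean(0))
    print("lip",rect(c,o,.05),o.sum(),"z",np.percentile(P[o][:,2],[5,50,95]),np.median(P[o],0))
# cradle outline from depth (rail tops ~42) top cam
c=dict(np.load("top0.npz"));P=cloud(c)
b=np.zeros((480,640),bool);b[170:310,315:415]=1
for lo,hi in((.037,.055),(.027,.037)):
    q=P[b&(P[...,2]>lo)&(P[...,2]<hi)][:,:2]
    print(lo,len(q),cv2.minAreaRect((q*1000).astype(np.float32)))
for n,z in(("cleaner_pen",0),("stripper",0)): pass
E
```

```text
top pack (516.470947265625, -85.16893005371094, 112.22636413574219, 73.4080581665039, 155.38274383544922) 946 z [0.04344902 0.04896966 0.05367634] xy [ 0.51419044 -0.08443585  0.05365967]
lip (632.97412109375, -135.8609161376953, 98.01909637451172, 15.83106803894043, 65.31007385253906) 275 z [0.01834918 0.04843868 0.05289962] [ 0.63508872 -0.13471409  0.04843868]
side pack (472.4657287597656, -54.048545837402344, 48.91815185546875, 7.865992546081543, 66.49137115478516) 19 z [0.04564477 0.04889908 0.05200977] xy [ 0.47146832 -0.05664262  0.04860425]
lip (622.6082763671875, -129.78041076660156, 102.44669342041016, 36.48170852661133, 66.71800994873047) 134 z [0.02921078 0.04820903 0.05244215] [ 0.63288577 -0.13647689  0.04820903]
0.037 3326 ((561.0862426757812, -103.9489517211914), (99.95278930664062, 263.83160400390625), 65.97474670410156)
0.027 601 ((528.6219482421875, -89.6868896484375), (99.60533905029297, 194.85415649414062), 66.1150131225586)
```

```bash
cat >g.py <<'E'
import sys
from h import *
from workcell import bot
from scipy.spatial.transform import Rotation as Ro
O=np.array([.5351,-.0923,0]); a=np.radians(-24); ex=np.array([np.cos(a),np.sin(a),0]); ey=np.array([-ex[1],ex[0],0]); C=np.c_[ex,ey,[0,0,1]]
def st(s=None):
    s=s or bot.get_obs(); R=Ro.from_euler("xyz",s["tcp_rot"],degrees=True).as_matrix()
    print("t",s["time"],"cradle mm",((s["ee_pos"]-O)@C*1000).round(1),"F",s["wrist_force"].round(1),"open",round(s["opening"],4),"tool in cradle\n",(C.T@R).round(3)); return s,R
if __name__=="__main__":
    s,R=st()
    if len(sys.argv)>1:
        tgt=np.array([float(v) for v in sys.argv[1:4]])/1000
        y=C.T@R[:,1]; ang=np.arctan2(y[1],y[0])  # jaw axis angle in cradle; want +-90deg
        e=min([np.pi/2-ang,-np.pi/2-ang],key=lambda v:abs((v+np.pi)%(2*np.pi)-np.pi))
        print("shift",(R.T@(O+C@tgt-s["ee_pos"])).round(4),"roll about tool x",round(-((e+np.pi)%(2*np.pi)-np.pi),4))
E
python3 g.py -100 -1 120
```

```text
t 0.7 cradle mm [-163.4 -546.6  194.3] F [-0.9 -0.7  0. ] open 0.085 tool in cradle
 [[-0.     0.66  -0.751]
 [ 0.    -0.751 -0.66 ]
 [-1.    -0.     0.   ]]
shift [ 0.0743 -0.3681 -0.4077] roll about tool x 0.7207
```

Request:
apply_moves(
  commands=[
    [0,-0.033,-0.037,0.12,-1],
    [0,-0.066,-0.073,0.24,-1],
    [0,-0.1,-0.11,0.36,-1],
    [0,-0.133,-0.147,0.48,-1],
    [0,-0.166,-0.184,0.6,-1],
    [0,-0.2,-0.22,0.72,-1],
    [0,-0.233,-0.258,0.72,-1],
    [0,-0.266,-0.294,0.72,-1],
    [0,-0.3,-0.332,0.72,-1],
    [0,-0.334,-0.37,0.72,-1],
    [0,-0.368,-0.408,0.72,-1],
    [0,-0.368,-0.408,0.72,-1],
  ],
)

```text
time: 1.9
ee_pos: [0.4068, -0.1414, 0.1943]
tcp_rot: [-88.1, 87.9, 71.2]
wrist_force: [0.1, -0.3, -0.5]
opening: 0.0001
```

```bash
python3 g.py -102 -1 80
```

```text
t 1.9 cradle mm [-97.2 -97.1 194.3] F [ 0.1 -0.3 -0.5] open 0.0001 tool in cradle
 [[-0.003  0.058 -0.998]
 [ 0.036 -0.998 -0.058]
 [-0.999 -0.036  0.001]]
shift [ 0.1176 -0.092  -0.0009] roll about tool x 0.0579
```

Request:
apply_moves(
  commands=[
    [0.01,-0.03,-0.001,0.03,-1],
    [0.03,-0.06,-0.001,0.058,-1],
    [0.06,-0.092,-0.001,0.058,-1],
    [0.09,-0.092,-0.001,0.058,-1],
    [0.118,-0.092,-0.001,0.058,-1],
    [0.118,-0.092,-0.001,0.058,-1],
    [0.118,-0.092,-0.001,0.058,-1],
  ],
)

```text
time: 2.6
ee_pos: [0.4109, -0.1299, 0.0828]
tcp_rot: [-85.0, 85.8, 74.3]
wrist_force: [0.5, 0.1, -0.2]
opening: 0.0001
```

```bash
python3 g.py -102 -1 37; python3 - <<'E'
from h import *
from workcell import cams
for n,b in(("top",(300,170,440,320)),("side",(250,150,400,280))):
    c=cams.camera(n); l,t,r,bo=b; cv2.imwrite(f"pics/{n}1.png",cv2.resize(c["frame"][t:bo,l:r],None,fx=4,fy=4,interpolation=cv2.INTER_CUBIC))
E
```

```text
t 2.6 cradle mm [-98.1 -84.9  82.8] F [ 0.5  0.1 -0.2] open 0.0001 tool in cradle
 [[-0.011  0.058 -0.998]
 [ 0.073 -0.996 -0.059]
 [-0.997 -0.074  0.006]]
shift [ 0.0518 -0.0803 -0.0014] roll about tool x 0.0581
```

View pics/side1.png

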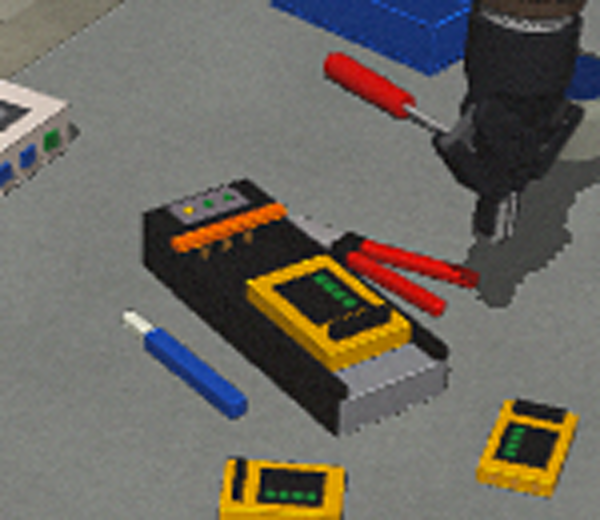

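The side view shows the gripper above the table near crop (495,230), well right of the deck. It stopped short in y and tilted, so I suspect a joint limit.

```bash
python3 -c "
from workcell import bot
s=bot.get_obs();print(s['q'].round(1),s['tcp_rot'])"
```

```text
[-20.6 -11.9 -18.2  83.9   4.2 179.9] [-85.86269904  85.77710962  73.53648598]
```

Request:
apply_moves(
  commands=[
    [-0.01,0,0,-0.14,-1],
    [-0.02,0,0,-0.28,-1],
    [-0.03,0,0,-0.42,-1],
    [-0.04,-0.01,0,-0.56,-1],
    [-0.04,-0.02,0,-0.7,-1],
    [-0.04,-0.03,0,-0.84,-1],
    [-0.04,-0.04,0,-0.98,-1],
    [-0.04,-0.05,0,-1.12,-1],
    [-0.04,-0.06,0,-1.26,-1],
    [-0.04,-0.07,0,-1.4,-1],
    [-0.04,-0.08,0,-1.54,-1],
    [-0.04,-0.08,0,-1.68,-1],
  ],
)

```text
time: 3.9
ee_pos: [0.4396, -0.0572, 0.131]
tcp_rot: [176.1, 85.7, 72.1]
wrist_force: [-0.8, 0.7, -0.2]
opening: -0.0001
```

```bash
sed -i 's/    s,R=st()/    s,R=st(); print("q",s["q"].round(1))/' g.py; python3 g.py -100 -1 80
```

```text
t 3.9 cradle mm [-101.5   -6.8  131. ] F [-0.8  0.7 -0.2] open -0.0001 tool in cradle
 [[-0.008  0.985  0.174]
 [ 0.074  0.174 -0.982]
 [-0.997  0.005 -0.074]]
q [-10.5 -11.2 -12.5  88.1   4.2  93.5]
shift [ 0.0513  0.0022 -0.0016] roll about tool x -1.3958
```

Request:
apply_moves(
  commands=[
    [0,0,0,-0.14,-1],
    [0,0,0,-0.28,-1],
    [0,0,0,-0.42,-1],
    [0,0,0,-0.56,-1],
    [0,0,0,-0.7,-1],
    [0.01,0,0,-0.84,-1],
    [0.02,0,0,-0.98,-1],
    [0.03,0,0,-1.12,-1],
    [0.04,0.002,-0.002,-1.26,-1],
    [0.051,0.002,-0.002,-1.396,-1],
    [0.051,0.002,-0.002,-1.396,-1],
    [0.051,0.002,-0.002,-1.396,-1],
  ],
)

```text
time: 5.1
ee_pos: [0.4436, -0.0523, 0.0814]
tcp_rot: [95.6, 85.7, 71.3]
wrist_force: [-0.1, 0.1, 0.2]
opening: -0.0001
```

```bash
python3 g.py -101 -1 37;  python3 - <<'E'
from h import *
from workcell import cams
for n,b in(("top",(300,170,440,320)),("side",(250,150,400,280))):
    c=cams.camera(n); l,t,r,bo=b; cv2.imwrite(f"pics/{n}2.png",cv2.resize(c["frame"][t:bo,l:r],None,fx=4,fy=4,interpolation=cv2.INTER_CUBIC))
E
```

```text
t 5.1 cradle mm [-99.9  -0.7  81.4] F [-0.1  0.1  0.2] open -0.0001 tool in cradle
 [[-0.007  0.004  1.   ]
 [ 0.074  0.997 -0.003]
 [-0.997  0.074 -0.007]]
q [ -9.8 -10.8 -17.6  82.5   4.2  14.5]
shift [ 0.0442 -0.0036 -0.0008] roll about tool x -0.004
```

View pics/side2.png

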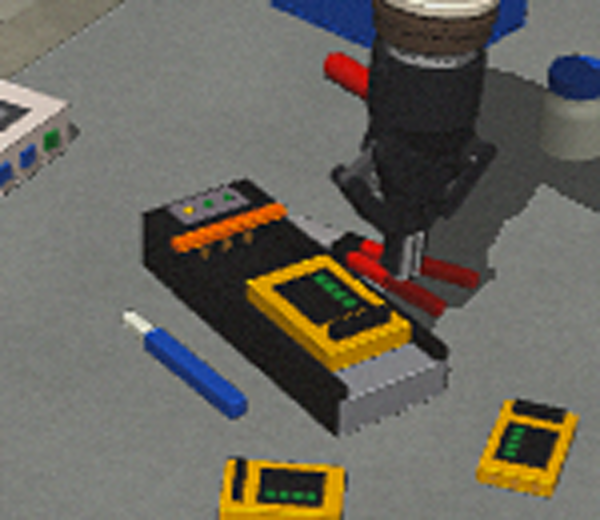

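The fingertips appear at crop (405,275), about 10 px above where the TCP should project. I'll check that against depth before going down.

```bash
python3 - <<'E'
from g import *
from workcell import cams
c=cams.camera("side"); s,R=st()
print("tcp px",proj(c,s["ee_pos"]))
P=(cloud(c)-O)@C*1000
for v in range(206,236,2): print(v,[tuple(P[v,u].astype(int)) for u in range(340,360,3)])
cv2.imwrite("pics/side3.png",cv2.resize(c["frame"][195:255,310:390],None,fx=10,fy=10,interpolation=cv2.INTER_CUBIC))
E
```

```text
t 5.25 cradle mm [-99.7  -0.7  81.3] F [ 0.  -0.3 -0.6] open 0.0 tool in cradle
 [[-0.007  0.002  1.   ]
 [ 0.074  0.997 -0.002]
 [-0.997  0.074 -0.007]]
tcp px [[347.62757616 229.49500863]]
206 [(np.int64(114), np.int64(-136), np.int64(-3)), (np.int64(-102), np.int64(23), np.int64(169)), (np.int64(-110), np.int64(19), np.int64(172)), (np.int64(-111), np.int64(9), np.int64(169)), (np.int64(-112), np.int64(0), np.int64(167)), (np.int64(-113), np.int64(-9), np.int64(164)), (np.int64(78), np.int64(-183), np.int64(0))]
208 [(np.int64(98), np.int64(-124), np.int64(1)), (np.int64(96), np.int64(-135), np.int64(0)), (np.int64(-108), np.int64(17), np.int64(164)), (np.int64(-106), np.int64(5), np.int64(159)), (np.int64(-110), np.int64(-2), np.int64(158)), (np.int64(-109), np.int64(-13), np.int64(154)), (np.int64(70), np.int64(-176), np.int64(0))]
210 [(np.int64(73), np.int64(-105), np.int64(14)), (np.int64(68), np.int64(-113), np.int64(14)), (np.int64(-92), np.int64(3), np.int64(144)), (np.int64(-106), np.int64(4), np.int64(152)), (np.int64(-108), np.int64(-4), np.int64(150)), (np.int64(-109),
[... 3256 characters left out ...]
64(3)), (np.int64(-28), np.int64(-99), np.int64(0))]
232 [(np.int64(-69), np.int64(2), np.int64(55)), (np.int64(-66), np.int64(-10), np.int64(49)), (np.int64(-75), np.int64(-14), np.int64(52)), (np.int64(-79), np.int64(-23), np.int64(51)), (np.int64(-75), np.int64(-37), np.int64(43)), (np.int64(-75), np.int64(-48), np.int64(40)), (np.int64(-39), np.int64(-90), np.int64(2))]
234 [(np.int64(-70), np.int64(2), np.int64(49)), (np.int64(-73), np.int64(-5), np.int64(48)), (np.int64(-73), np.int64(-17), np.int64(43)), (np.int64(-73), np.int64(-28), np.int64(39)), (np.int64(-81), np.int64(-33), np.int64(42)), (np.int64(-87), np.int64(-39), np.int64(43)), (np.int64(-94), np.int64(-44), np.int64(45))]
```

View pics/side3.png

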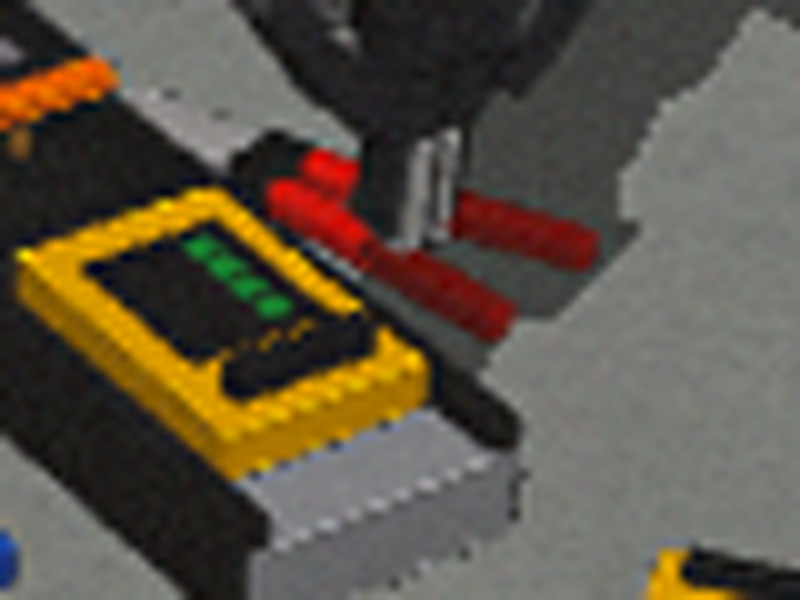

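Depth puts the visible fingertip at z≈124 mm against a reported TCP height of 81 mm. I'll go down in steps, watching the force, and check the picture again.

Request:
apply_moves(
  commands=[
    [0.01,-0.001,-0.001,0,-1],
    [0.02,-0.002,-0.001,0,-1],
    [0.03,-0.003,-0.001,0,-1],
    [0.038,-0.004,-0.001,0,-1],
    [0.038,-0.004,-0.001,0,-1],
    [0.038,-0.004,-0.001,0,-1],
  ],
)

```text
time: 5.85
ee_pos: [0.4419, -0.0529, 0.043]
tcp_rot: [95.5, 85.7, 71.4]
wrist_force: [-0.3, -0.2, 0.3]
opening: 0.0002
```

```bash
python3 - <<'E'
from g import *
from workcell import cams
c=cams.camera("side"); s,R=st(); print("q",s["q"].round(1))
print("tcp px",proj(c,s["ee_pos"]))
P=(cloud(c)-O)@C*1000
for v in range(214,246,2): print(v,[P[v,u].astype(int).tolist() for u in range(343,360,4)])
c0=dict(np.load("side0.npz")); P0=cloud(c0)
x=np.array([.1634,-.5249,.1936]); print("start px",proj(c0,x))
m=(np.hypot(P0[...,0]-.163,P0[...,1]+.525)<.06)&(P0[...,2]>.12); print("lowest gripper z at start",np.percentile(P0[m][:,2],[0,1,3,10]),m.sum())
cv2.imwrite("pics/side4.png",cv2.resize(c["frame"][175:255,300:400],None,fx=7,fy=7,interpolation=cv2.INTER_CUBIC))
E
```

```text
t 5.9 cradle mm [-100.9   -1.8   43.3] F [ 0.2 -0.2  0.2] open -0.0002 tool in cradle
 [[-0.006  0.002  1.   ]
 [ 0.074  0.997 -0.002]
 [-0.997  0.074 -0.007]]
q [ -9.9 -10.6 -21.6  78.2   4.2  14.3]
tcp px [[347.49024822 240.48339127]]
214 [[-112, 29, 151], [-95, 1, 132], [-112, 1, 141], [-109, -14, 134], [-106, -32, 126]]
216 [[-113, 29, 145], [-111, 14, 138], [-111, 0, 134], [-111, -14, 128], [13, -135, 14]]
218 [[-100, 19, 127], [-114, 15, 134], [-113, 1, 129], [-113, -13, 123], [8, -131, 11]]
220 [[39, -92, 0], [-114, 16, 128], [-111, -1, 119], [-113, -13, 117], [15, -138, -2]]
222 [[-15, -49, 40], [-101, 4, 110], [-108, -4, 110], [-114, -13, 110], [13, -136, -8]]
224 [[-38, -32, 52], [-100, 3, 101], [-111, -2, 106], [-103, -22, 94], [-16, -112, 10]]
226 [[-45, -26, 52], [-104, 6, 98], [-113, 0, 101], [-108, -19, 91], [-26, -103, 11]]
228 [[-65, -11, 62], [-104, 5, 91], [-111, -2, 92], [-14, -98, 0], [-29, -102, 6]]
230 [[-63, -12, 53], [-68, -24, 51], [-115, 0, 89], [-24, -90, 0], [-29, -102, 0]]
232 [[-66, -11, 48], [-76, -17, 52], [-72, -35, 43], [-77, -46, 41], [-36, -97, -2]]
234 [[-74, -5, 48], [-77, -17, 45], [-75, -34, 38], [-88, -38, 44], [-47, -88, 0]]
236 [[-73, -6, 40], [-74, -20, 35], [-75, -34, 30], [-84, -42, 33], [-104, -40, 46]]
238 [[-76, -4, 36], [-74, -20, 28], [-83, -28, 31], [-91, -36, 32], [-102, -42, 36]]
240 [[-82, 0, 34], [-87, -11, 32], [-92, -21, 32], [-95, -34, 28], [-104, -41, 31]]
242 [[-87, 3, 32], [-94, -5, 32], [-100, -15, 31], [-101, -29, 27], [-106, -40, 26]]
244 [[-94, 8, 31], [-103, 1, 33], [-107, -9, 31], [-103, -28, 21], [-102, -44, 14]]
start px [[503.7547194  154.56994959]]
lowest gripper z at start [0.24181362 0.24466204 0.24904086 0.2565659 ] 337
```

View pics/side4.png

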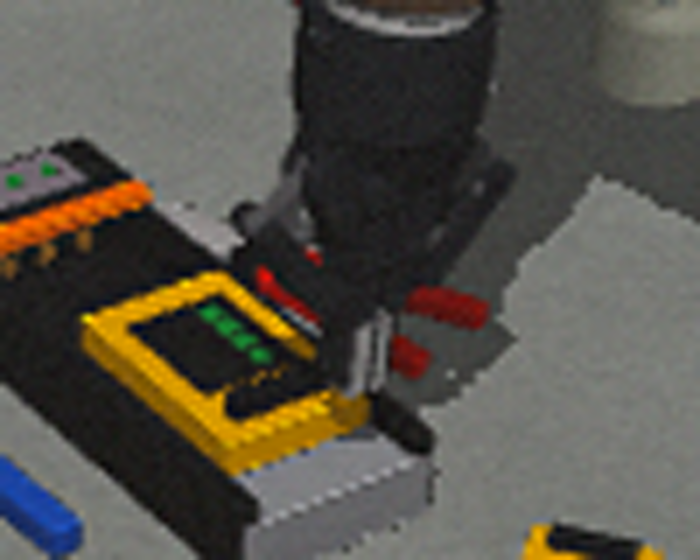

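The tip again shows about 42 mm above the reported TCP, here at crop (365,385), z≈85. The start picture has the same offset, and laterally it agrees. A gentle contact test past z=32 will settle it.

Request:
apply_moves(
  commands=[
    [0.004,0,0,0,-1],
    [0.007,0,0,0,-1],
    [0.009,-0.001,0,0,-1],
    [0.011,-0.001,0,0,-1],
    [0.013,-0.001,0,0,-1],
    [0.013,-0.001,0,0,-1],
  ],
)

```text
time: 6.5
ee_pos: [0.4419, -0.0528, 0.03]
tcp_rot: [95.3, 85.7, 71.2]
wrist_force: [0.8, -0.4, -0.3]
opening: 0.0
```

There's no contact 2 mm below deck height, so the reported TCP really does lie beyond the physical tip. I'll go on down until it touches the deck.

Request:
apply_moves(
  commands=[
    [0.006,0,0,0,-1],
    [0.012,-0.001,0,0,-1],
    [0.018,-0.001,0,0,-1],
    [0.023,-0.002,0,0,-1],
    [0.025,-0.002,0,0,-1],
    [0.025,-0.002,0,0,-1],
  ],
)

```text
time: 7.1
ee_pos: [0.4415, -0.0529, 0.0045]
tcp_rot: [95.8, 85.7, 71.7]
wrist_force: [0.1, -0.2, 0.3]
opening: 0.0
```

Request:
apply_moves(
  commands=[
    [0.002,0,0,0,-1],
    [0.004,0,0,0,-1],
    [0.005,0,0,0,-1],
    [0.005,0,0,0,-1],
  ],
)

```text
time: 7.5
ee_pos: [0.4416, -0.0525, -0.0005]
tcp_rot: [95.9, 85.7, 71.7]
wrist_force: [-0.0, 1.0, -1.1]
opening: 0.0001
```

Request:
apply_moves(
  commands=[
    [0.001,0,0,0,-1],
    [0.002,0,0,0,-1],
    [0.002,0,0,0,-1],
  ],
)

```text
time: 7.8
ee_pos: [0.4415, -0.0524, -0.0027]
tcp_rot: [96.1, 85.7, 71.9]
wrist_force: [-0.4, 0.0, 0.4]
opening: -0.0002
```

```bash
python3 - <<'E'
from g import *
from workcell import cams
c=cams.camera("side"); s,R=st(); print("q",s["q"].round(1))
P=(cloud(c)-O)@C*1000
for v in range(234,250,2): print(v,[P[v,u].astype(int).tolist() for u in range(343,360,4)])
cv2.imwrite("pics/side5.png",cv2.resize(c["frame"][175:255,300:400],None,fx=7,fy=7,interpolation=cv2.INTER_CUBIC))
E
```

```text
t 7.85 cradle mm [-101.7   -1.6   -2.6] F [-0.1 -0.3  0. ] open 0.0001 tool in cradle
 [[-0.008  0.003  1.   ]
 [ 0.074  0.997 -0.002]
 [-0.997  0.074 -0.008]]
q [ -9.8  -9.4 -25.8  73.    4.2  14.3]
234 [[-75, -4, 49], [-103, 3, 70], [-115, -1, 75], [-105, -24, 60], [-50, -86, 3]]
236 [[-75, -4, 42], [-106, 5, 65], [-114, -2, 67], [-87, -40, 35], [-101, -42, 43]]
238 [[-76, -4, 35], [-106, 4, 57], [-112, -4, 58], [-90, -37, 31], [-105, -40, 39]]
240 [[-80, -1, 32], [-110, 7, 54], [-114, -3, 52], [-93, -35, 27], [-103, -42, 30]]
242 [[-87, 3, 31], [-111, 8, 48], [-115, -3, 46], [-107, -24, 32], [-103, -43, 22]]
244 [[-92, 6, 28], [-98, -2, 29], [-113, -4, 37], [-107, -24, 25], [-102, -44, 14]]
246 [[-105, 16, 34], [-103, 0, 26], [-105, -11, 22], [-107, -25, 17], [-106, -41, 11]]
248 [[-106, 17, 27], [-109, 5, 24], [-105, -13, 14], [-106, -26, 9], [-104, -43, 1]]
```

View pics/side5.png

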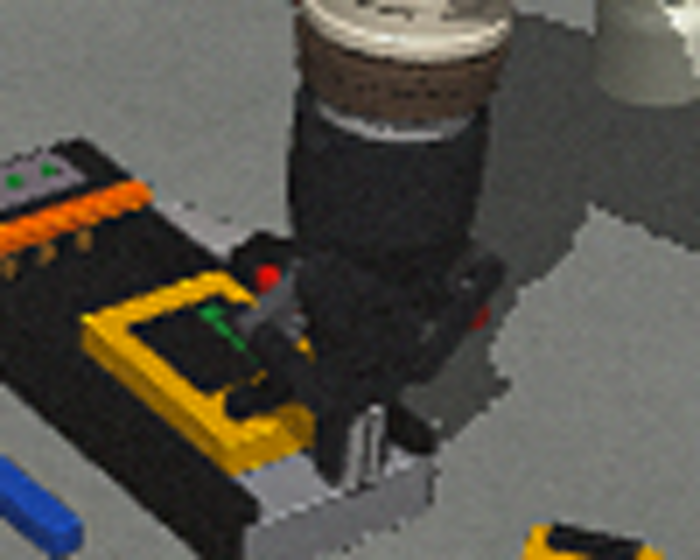

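The tip now shows just above the deck end, at crop (360,485), z≈36 mm, so the true tip is about 39 mm behind the reported TCP. Laterally it lines up with the pack's rear face, so I'll push now.

Request:
apply_moves(
  commands=[
    [0,0.003,0.005,0,-1],
    [0,0.003,0.01,0,-1],
    [0,0.003,0.015,0,-1],
    [0,0.003,0.02,0,-1],
    [0,0.003,0.025,0,-1],
    [0,0.003,0.03,0,-1],
    [0,0.003,0.035,0,-1],
    [0,0.003,0.04,0,-1],
    [0,0.003,0.045,0,-1],
    [0,0.003,0.05,0,-1],
    [0,0.003,0.055,0,-1],
    [0,0.003,0.06,0,-1],
  ],
)

```text
time: 9.05
ee_pos: [0.498, -0.0744, -0.003]
tcp_rot: [95.9, 85.7, 71.8]
wrist_force: [-1.1, 2.0, -1.0]
opening: 0.0001
```

```bash
python3 - <<'E'
from g import *
from workcell import cams
s,R=st()
ims=[]
for n,b in(("side",(280,180,380,260)),("top",(320,170,420,250))):
    c=cams.camera(n); l,t,r,bo=b; ims.append(cv2.resize(c["frame"][t:bo,l:r],(400,320),interpolation=cv2.INTER_CUBIC))
cv2.imwrite("pics/both6.png",np.hstack(ims))
E
```

```text
t 9.05 cradle mm [-41.2   1.2  -3. ] F [-1.1  2.  -1. ] open 0.0001 tool in cradle
 [[-0.007  0.003  1.   ]
 [ 0.074  0.997 -0.002]
 [-0.997  0.074 -0.008]]
```

View pics/both6.png

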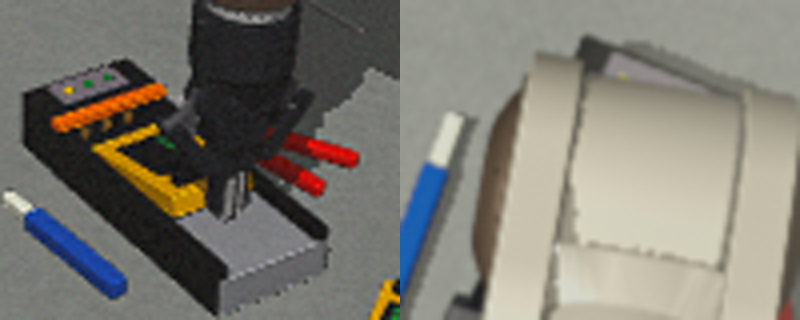

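In the side half the pack has slid forward along the bay with the finger against its rear, around (230,195). The force is only about 2 N, and the top view is blocked by the arm. Pushing on.

Request:
apply_moves(
  commands=[
    [0,0,0.004,0,-1],
    [0,0,0.008,0,-1],
    [0,0,0.012,0,-1],
    [0,0,0.016,0,-1],
    [0,0,0.019,0,-1],
    [0,0,0.021,0,-1],
    [0,0,0.023,0,-1],
    [0,0,0.025,0,-1],
    [0,0,0.027,0,-1],
    [0,0,0.027,0,-1],
  ],
)

```text
time: 10.15
ee_pos: [0.5233, -0.0857, -0.0031]
tcp_rot: [95.2, 85.7, 71.0]
wrist_force: [-0.4, 0.2, -0.7]
opening: -0.0001
```

```bash
python3 g.py; cat >look.py <<'E'
import sys
from g import *
from workcell import cams
n=sys.argv[1]; b=[int(v) for v in sys.argv[2:6]]; c=cams.camera(n); np.savez("last.npz",**c)
l,t,r,bo=b; cv2.imwrite(f"pics/{sys.argv[6]}.png",cv2.resize(c["frame"][t:bo,l:r],None,fx=7,fy=7,interpolation=cv2.INTER_CUBIC))
E
python3 look.py side 280 180 380 260 s7
```

```text
t 10.15 cradle mm [-13.5   1.2  -3.1] F [-0.4  0.2 -0.7] open -0.0001 tool in cradle
 [[-0.007  0.003  1.   ]
 [ 0.074  0.997 -0.002]
 [-0.997  0.074 -0.007]]
q [-11.9   2.6 -14.5  72.5   4.2  12.3]
```

View pics/s7.png

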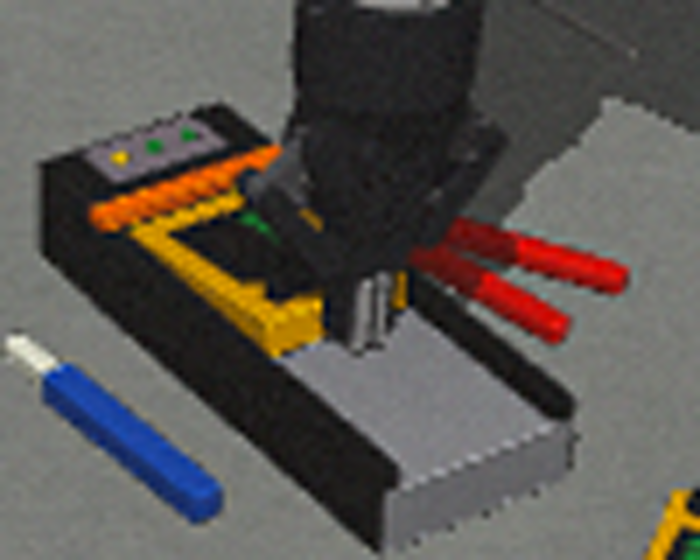

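The pack's front is at the lip, and its rear edge is still at or just past the step, with the finger behind it at (365,320). Pushing the last millimetres while watching the force.

Request:
apply_moves(
  commands=[
    [0,0,0.001,0,-1],
    [0,0,0.002,0,-1],
    [0,0,0.003,0,-1],
    [0,0,0.003,0,-1],
  ],
)

```text
time: 10.6
ee_pos: [0.5263, -0.087, -0.0029]
tcp_rot: [94.6, 85.7, 70.5]
wrist_force: [-0.4, 0.2, 0.4]
opening: -0.0003
```

Request:
apply_moves(
  commands=[
    [0,0,0.001,0,-1],
    [0,0,0.002,0,-1],
    [0,0,0.002,0,-1],
  ],
)

```text
time: 10.9
ee_pos: [0.5277, -0.0876, -0.003]
tcp_rot: [95.5, 85.7, 71.3]
wrist_force: [-3.5, 1.9, 1.0]
opening: 0.0001
```

```bash
cat >pk.py <<'E'
from g import *
from workcell import cams
c=cams.camera("side"); P=(cloud(c)-O)@C*1000; y=mask(c,*YEL,(290,190,350,245)); st()
q=P[y]; q=q[(q[:,1]>24)&(q[:,1]<37)]   # left yellow margin
top=q[q[:,0]<110]
for lo in range(-30,110,10):
    w=top[(top[:,0]>=lo)&(top[:,0]<lo+10)]
    if len(w)>3: print(lo,len(w),"z med",np.median(w[:,2]).round(1))
print("min x",np.percentile(q[:,0],[1,5]))
E
python3 pk.py
```

```text
t 10.95 cradle mm [-8.6  1.3 -3.1] F [-3.6  1.8  1.5] open 0.0003 tool in cradle
 [[-0.007  0.003  1.   ]
 [ 0.074  0.997 -0.002]
 [-0.997  0.074 -0.007]]Traceback (most recent call last):
  File "pk.py", line 9, in <module>
    print("min x",np.percentile(q[:,0],[1,5]))
                  ~~~~~~~~~~~~~^^^^^^^^^^^^^^
    return _quantile_unchecked(
        a, q, axis, out, overwrite_input, method, keepdims, weights)
    return _ureduce(a,
                    func=_quantile_ureduce_func,
    ...<5 lines>...
                    overwrite_input=overwrite_input,
                    method=method)
    r = func(a, **kwargs)
    result = _quantile(arr,
                       quantiles=q,
    ...<2 lines>...
                       out=out,
                       weights=wgt)
    slices_having_nans = np.isnan(arr[-1, ...])
                                  ~~~^^^^^^^^^
IndexError: index -1 is out of bounds for axis 0 with size 0
```

Request:
apply_moves(
  commands=[
    [0,0,0.001,0,-1],
    [0,0,0.002,0,-1],
    [0,0,0.002,0,-1],
  ],
)

```text
time: 11.25
ee_pos: [0.5277, -0.0876, -0.0038]
tcp_rot: [98.6, 85.7, 74.5]
wrist_force: [-9.6, 4.5, 1.6]
opening: -0.0001
```

```bash
sed -i 's/YEL,(290,190,350,245)/((20,120,50),(36,255,255)),(290,190,345,240)/;s/^q=P.*/print(y.sum(),np.percentile(P[y],[2,50,98],axis=0).round(1).tolist()); q=P[y]; q=q[(q[:,1]>18)\&(q[:,1]<40)]/;s/n x",/n x",len(q) and /' pk.py; sed -i 's/np.argmax(s\[1:,4\])/np.argmax(s[1:,4]) if n>1 else L<0/' h.py; python3 pk.py; python3 look.py side 280 180 380 260 s8
```

```text
t 11.3 cradle mm [-8.7  1.2 -3.8] F [-8.7  4.6  1.2] open 0.0001 tool in cradle
 [[-0.011  0.003  1.   ]
 [ 0.074  0.997 -0.002]
 [-0.997  0.074 -0.011]]
169 [[-1.3, -10.4, 29.7], [36.9, 24.3, 39.1], [104.3, 38.9, 44.9]]
-10 6 z med 41.0
0 18 z med 39.6
10 12 z med 40.7
20 9 z med 40.9
30 10 z med 39.0
40 11 z med 38.8
50 7 z med 39.3
60 7 z med 38.6
70 9 z med 38.0
80 9 z med 39.2
90 10 z med 38.8
100 8 z med 37.8
min x [-1.5022254   0.04854885]
```

View pics/s8.png

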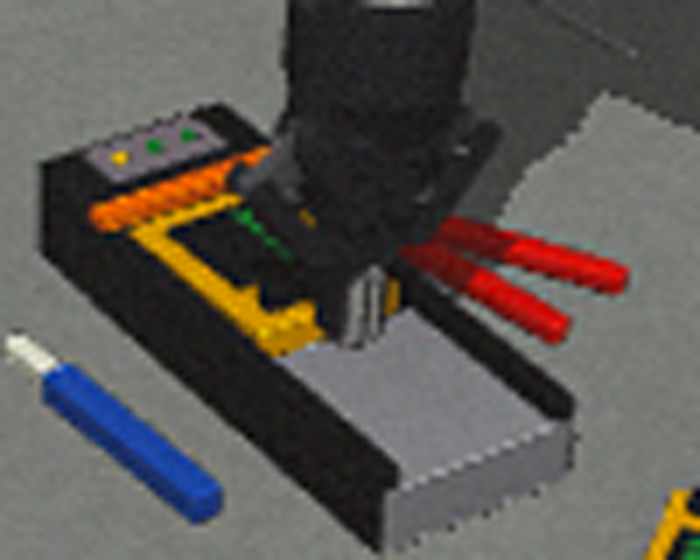

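The pack is against the end wall: 10 N with no further motion. Its top is about 38 mm at the front and 41 mm at the rear, so the clip is holding the rear, seen near (285,340). Next I back off, lift, and move over the rib.

Request:
apply_moves(
  commands=[
    [0,0,-0.003,0,-1],
    [-0.01,0,-0.003,0,-1],
    [-0.02,0,-0.003,0,-1],
    [-0.032,0.002,-0.003,0,-1],
    [-0.032,0.002,0.006,0,-1],
    [-0.032,0.002,0.015,0,-1],
    [-0.032,0.002,0.024,0,-1],
    [-0.032,0.002,0.024,0,-1],
    [-0.032,0.002,0.024,0,-1],
  ],
)

```text
time: 12.25
ee_pos: [0.5496, -0.098, 0.0272]
tcp_rot: [99.6, 85.7, 75.4]
wrist_force: [0.3, -0.1, -0.6]
opening: 0.0
```

```bash
python3 pk.py; python3 look.py side 280 180 380 260 s9
```

```text
t 12.3 cradle mm [15.3  0.7 27.3] F [-0.4 -0.6 -0.1] open -0.0003 tool in cradle
 [[-0.012  0.003  1.   ]
 [ 0.074  0.997 -0.002]
 [-0.997  0.074 -0.012]]
256 [[-2.9, -37.9, 26.8], [14.2, 14.0, 39.2], [105.3, 35.4, 45.2]]
-10 9 z med 37.0
0 16 z med 40.4
10 11 z med 41.3
20 12 z med 40.7
30 10 z med 40.3
40 11 z med 38.8
50 6 z med 39.6
60 9 z med 38.9
70 7 z med 39.1
80 7 z med 37.9
90 12 z med 38.9
100 5 z med 37.3
min x [-3.47570475 -1.16444088]
```

View pics/s9.png

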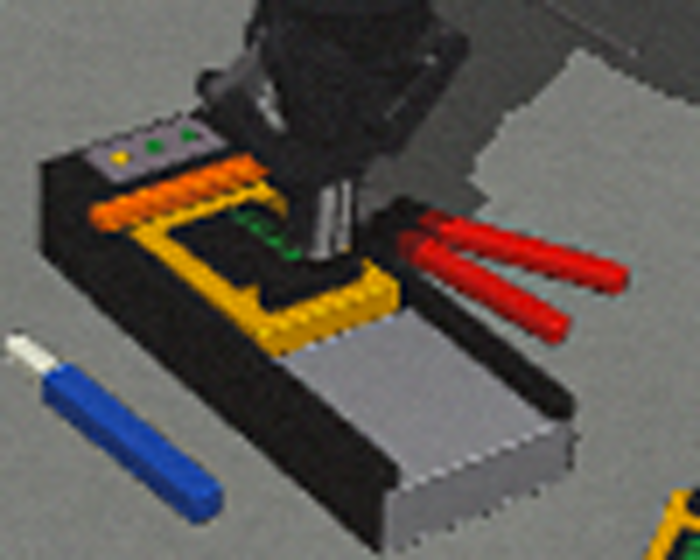

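The finger is over the rib, with its tip at about (330,250). The pack's rear still stands proud of the deck, around (330,320). Pressing down in small steps.

Request:
apply_moves(
  commands=[
    [0.005,0,0,0,-1],
    [0.01,-0.001,0,0,-1],
    [0.012,-0.001,0,0,-1],
    [0.014,-0.001,0,0,-1],
    [0.014,-0.001,0,0,-1],
  ],
)

```text
time: 12.85
ee_pos: [0.549, -0.0976, 0.0131]
tcp_rot: [99.7, 85.7, 75.6]
wrist_force: [-0.7, 0.1, 0.5]
opening: 0.0002
```

Request:
apply_moves(
  commands=[
    [0.001,0,0,0,-1],
    [0.002,0,0,0,-1],
    [0.003,0,0,0,-1],
    [0.003,0,0,0,-1],
  ],
)

```text
time: 13.25
ee_pos: [0.5493, -0.0977, 0.0122]
tcp_rot: [98.4, 85.7, 74.3]
wrist_force: [-6.8, 0.4, 14.9]
opening: -0.0
```

Request:
apply_moves(
  commands=[
    [0.001,0,0,0,-1],
    [0.002,0,0,0,-1],
    [0.002,0,0,0,-1],
  ],
)

```text
time: 13.55
ee_pos: [0.5497, -0.0977, 0.0122]
tcp_rot: [97.1, 85.7, 72.9]
wrist_force: [-5.6, -0.5, 15.3]
opening: -0.0
```

Request:
apply_moves(
  commands=[
    [0.002,0,0,0,-1],
    [0.003,0,0,0,-1],
    [0.004,0,0,0,-1],
    [0.004,0,0,0,-1],
  ],
)

```text
time: 13.95
ee_pos: [0.5499, -0.0978, 0.012]
tcp_rot: [95.3, 85.7, 71.2]
wrist_force: [-13.8, 0.5, 31.2]
opening: -0.0001
```

```bash
python3 pk.py
```

```text
t 14.0 cradle mm [15.7  1.  12. ] F [-14.8   0.7  30.1] open 0.0002 tool in cradle
 [[-0.007  0.003  1.   ]
 [ 0.074  0.997 -0.003]
 [-0.997  0.074 -0.007]]
221 [[-1.6, -35.2, 29.2], [21.1, 13.5, 37.1], [106.4, 34.2, 43.0]]
0 15 z med 35.2
10 8 z med 37.1
20 12 z med 38.0
30 9 z med 36.8
40 9 z med 38.4
50 5 z med 39.3
60 7 z med 38.1
70 10 z med 37.7
80 7 z med 38.0
90 7 z med 40.8
100 8 z med 36.6
min x [-1.04310168  1.53096631]
```

With 30 N on it the rear has dropped about 4 mm and moves no further, so it looks to be on the floor. I'll lift clear and check.

Request:
apply_moves(
  commands=[
    [-0.005,0,0,0,-1],
    [-0.02,0,0,0,-1],
    [-0.05,0,0,0,-1],
    [-0.07,0,-0.03,0,-1],
    [-0.08,0,-0.07,0,-1],
    [-0.08,0,-0.11,0,-1],
    [-0.08,0,-0.15,0,-1],
    [-0.08,0,-0.18,0,-1],
    [-0.08,0,-0.18,0,-1],
  ],
)

```text
time: 14.9
ee_pos: [0.3817, -0.0288, 0.0942]
tcp_rot: [94.5, 85.7, 70.4]
wrist_force: [1.4, 0.0, 0.3]
opening: -0.0001
```

```bash
python3 pk.py; python3 look.py side 280 180 380 260 s10; python3 - <<'E'
from g import *
from workcell import cams
a=dict(np.load("side0.npz"))
c=dict(np.load("last.npz"))
P=(cloud(c)-O)@C*1000; p=P.reshape(-1,3)
def med(x0,x1,y0,y1):
    m=(p[:,0]>x0)&(p[:,0]<x1)&(p[:,1]>y0)&(p[:,1]<y1)&(p[:,2]>25)&(p[:,2]<60); return m.sum(),np.median(p[m][:,2]).round(1)
print("rear margin",med(3,10,-25,25),"rib",med(13,21,-20,20),"mid",med(40,80,-20,20),"deck",med(-90,-20,-25,25),"front strip",med(88,100,-25,25))
for n in("cleaner_pen","stripper"): print(n,cams.spot_in(n,"side")[0]["rect"])
E
```

```text
t 14.95 cradle mm [-164.2   -4.3   94.2] F [ 0.3 -0.9 -0. ] open -0.0003 tool in cradle
 [[-0.004  0.002  1.   ]
 [ 0.075  0.997 -0.002]
 [-0.997  0.075 -0.005]]
257 [[-2.4, -37.7, 29.0], [32.1, 6.5, 37.0], [104.7, 34.6, 42.9]]
0 10 z med 35.2
10 11 z med 36.7
20 11 z med 37.6
30 13 z med 37.6
40 5 z med 39.0
50 7 z med 36.7
60 10 z med 36.8
70 7 z med 36.7
80 7 z med 36.9
90 7 z med 38.1
100 8 z med 37.7
min x [-2.57279684  1.88474167]
rear margin (np.int64(42), np.float64(37.7)) rib (np.int64(21), np.float64(47.1)) mid (np.int64(102), np.float64(38.1)) deck (np.int64(241), np.float64(31.9)) front strip (np.int64(39), np.float64(38.0))
cleaner_pen [286.0, 228.6, 311.1, 251.2]
stripper [323.3, 205.4, 360.4, 230.7]
```

View pics/s10.png

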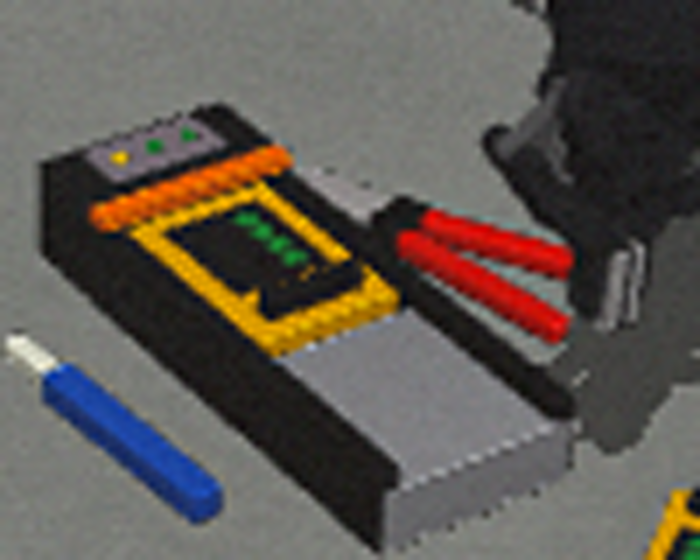

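The pack now lies flat: rear, middle and front are all at 38 mm, with the deck reading 32 mm. Its front is under the lip, the arm is clear, and the pen and pliers haven't moved. Handing in.

```bash
python3 -c "
from workcell import bot
print(bot.job_done())"
```

```text
the job is handed in; nothing more can be done
None
```

The pack is seated in the cradle and I handed the job in at about 15 s of the 42 s allowed; no verdict is reported back. I pushed the largest pack along the deck under the lip to the end wall (about 10 N with no more motion). Then I pressed its rib down past the clip (up to about 34 N at the wrist, mostly downward) and backed the arm off.

**Last checks:**
- **Flatness:** by depth, the pack's top is at 37.7 mm at the rear, 38.1 mm in the middle and 38.0 mm at the front. A seated pack should read 38 mm.
- **Position:** the rear edge is about 1 to 2 mm past the step, so the front is at about 112 mm, under the lip. The rear-edge depth reading scatters by a few millimetres (lowest values about −2.6 mm); the finger's stopping point agrees with about 2 mm.
- **Contact and bystanders:** wrist force is near zero with the arm clear. The pen and pliers look unmoved; I did not re-measure the other tools.

**What disagreed:**
- **Tool height:** the fingertips sit about 39 mm behind the reported tool point. Depth showed it, and there was no contact when the reported point went below deck height, so I worked from the true tip.
- **Tilt:** an early move ran the last joint to its limit and tilted the tool about 4°. I turned the tool half round to get clear, and the tilt stayed but did no harm.
- **Pictures:** I viewed 11, above the planned 8 but within the limit of 12.

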